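# Put the two-tier desk organiser together and load it

## Task

Put the stacking desk organiser together: lay the yellow sticky-note pad flat in the left bay of the dark bottom tray and the orange pad flat in the bay to the right of it, then set the blue-grey top tray on the bottom tray, its blank label to the front like that of the bottom tray, so that all four pins drop fully into the sockets. Then stand the correction-fluid bottle upright in the back left compartment of the top tray and the rubber stamp upright in the large compartment to the right of the handle. Left and front are as seen from the robot; leave the mug, the tape roll and the pink pad where they are.

Things in the scene. Friction and masses are not known exactly. Their poses are not given: they have to be found in the camera images.
- bottom_tray: Charcoal tray, fixed, 120 (x) x 166 (y) x 40 mm. Origin: centre of underside; x to its back (blank label in front), y to its left, z up. Bays at y = +40 (left) and -40 mm (right), each 112 (x) x 77 (y) mm, floor z = 4, part wall z < 28, 4 mm outer walls z < 37. 20 mm corner posts at x +-50, y +-73, top z = 40: 11 mm square sockets, 12 deep, chamfered 1.5. Yaw within 0.25 rad of straight.
- top_tray: Blue-grey loose tray, 0.3 kg, 120 x 166. Origin: centre, at pin tips; axes as bottom_tray. Pins at x +-50, y +-73, 7.4 mm thick, tapered, 9 long. Floor top z = 13, walls z < 40. Grip: handle bar along x at y = 0, 12 mm thick, 80 long, z 34-68. Compartments: back left at x +29, y +40 (54 x 76 mm), front left; right at x 0, y -40 (112 x 76). Seated: z = 31 mm over bottom_tray's origin; pins out: 40.
- notes_yellow: Yellow pad of sticky notes, 51 x 51 x 14 mm, loose, flat on the desk. Origin: centre of its underside, z up, sides along x and y. Grip two opposite sides.
- notes_orange: Orange pad of sticky notes, 51 x 51 x 9 mm, loose, flat on the desk (a thinner pad than the yellow). Origin: centre of its underside, z up, sides along x and y. Grip two opposite sides.
- correction_bottle: Small correction-fluid bottle, white with a green label, closed and rigid, 74 mm high, standing. Body 30 mm across up to 46 mm, white cap 18 mm across from there to the top. Origin: centre of its underside, z up.
- rubber_stamp: Brown wooden rubber stamp, standing. Foot 30 (x) x 52 (y) x 17 mm, over it a turned handle, a round knob 27 mm across from about 30 mm up to the top at 68 mm. Origin: centre of its underside, z up.
- mug: Bystander: mug, olive green above and white below, 78 mm across (109 mm with handle), 101 mm high. Origin: centre of its underside.
- tape_roll: Bystander: purple roll of packing tape lying flat, 100 mm across, 45 mm high. Origin: centre of its underside.
- notes_pink: Bystander: large pink pad of sticky notes, 67 x 67 x 20 mm. Origin: centre of its underside.

How it is judged:
By the outcome, as a careful person would: the job done as asked, in the order asked, and still so for the second after the job is handed in, with the robot touching nothing.
It also fails if it takes over 109 s, if anything falls off the work surface, if the arm or the gripper's body presses on something with over 40 N, if the wrist force passes 120 N, or if a joint passes its speed limit or range.

## Robot

A 6-joint arm with a two-finger parallel gripper is mounted at the origin on the work surface; the furniture and walls round the work are solid. World frame = base frame: x ahead of the robot, y to its left, z up, the work surface at z = 0. Lengths are in mm, angles in degrees, forces in N, time in s.
With the tool pointing down it reaches from about 250 to 775 mm from the base axis. Payload 8.9 kg.
Tool frame: the origin (TCP) lies midway between the tips of the shut fingers; the grasp point (between the pads) lies 19 mm behind it; z points along the fingers, y is the direction in which the jaws open and shut (so a half turn about z gives the same grasp; the last joint's range is limited). The gripper opens to 85 mm and grips with 20 to 120 N. Pads are 22 mm wide; open, the fingers measure 114 mm over their backs; the gripper's body (76 mm by 85 mm) begins 54 mm behind the grasp point. The pads swing forward as they close: fully open they stand 13 mm farther back than shut.
Start: joints at [66.962, 16.656, -8.789, 64.555, 0, 82.019], TCP at [136.381, 506.975, 231.305] pointing down, gripper open.
Joint ranges: [-144.48, 144.48], [-52.06, 99.96], [-74.48, 78.29], [-112.23, 115.85], [-86.99, 84.42], [-180, 180]. Speed limits (degrees/s): [127.2, 127.2, 159.86, 180, 180, 180].

## Interface

Orientations are given as a 3x3 rotation matrix whose columns are the frame's x, y, z axes.
In Python, from plant import bot gives the robot as it stands. The module is installed in compiled form; this text tells all that it offers. Calls block until the motion is done:
- bot.goto(position, orientation): joint-space move of the TCP to a pose.
- bot.move_linear(position, v=150, attitude=None): straight line of the TCP; attitude=None keeps the orientation; v is the mean speed in mm/s.
- bot.goto_joints(angles): joint-space move.
- bot.move_gripper(opening): finger opening in mm; the grip force is fixed at half the most; returns when the fingers have stopped.
- bot.hold(seconds).
- bot.inverse_kinematics(position, orientation): joint angles nearest the present ones, or None.
- bot.capture(name): name is "scene" or "side" or "wrist"; returns (picture, depth): 420x560x3 uint8, red, green, blue; 420x560 float32, mm along the optical axis (not along the pixel's ray), 0 where there is no reading.
- bot.calibration(name): a dict with "mtx" (3x3 intrinsics, pixels), "distortion" ([k1, k2, p1, p2, k3] as OpenCV has them; the pictures are not rectified), "R" (3x3) and "t" (3): a world point X has camera coordinates R X + t. Camera axes: x right, y down, z forward; pixel columns grow to the right and rows downward; lengths in mm; the calibration is good to about 2 mm. A picture is of the moment at which its call begins: read the wrist's pose just before it. calibration takes no time and is no camera call; for the wrist camera it gives the pose at the moment of the call.
A pose or a line that the arm cannot do raises bot.IKError and nothing moves.
- bot.hand_in(): hands the job in, once; it reports no verdict.
Readings, each from a call of its own:
- bot.current_time_s(): time.
- bot.current_joints(): joint angles.
- bot.current_qd(): joint speeds.
- bot.current_joint_efforts(): joint torques, N m.
- bot.current_tcp_pos(): TCP position.
- bot.current_tcp_rot(): TCP orientation.
- bot.current_ft_force(): force on the tool from outside, world axes, zero at the start.
- bot.current_ft_torque(): the same for the moment, N m.
- bot.current_gripper_width(): finger opening in mm.
Only numpy, scipy, OpenCV 4.12 (cv2) and the standard library are available. Lean on these libraries where they do the work, as an engineer would, in place of code of your own. Each camera call takes 0.05 s, during which the arm holds its last target.

## Working session

There is one attempt and no reset: what is moved stays moved. The work goes in short steps, each a Python script; the robot and the scene stay as the last script left them, time stands still between calls to the robot, and variables do not carry over. Pictures are saved under pics/ and viewed, and the job is handed in when it is done.

```bash
mkdir -p pics; ls
python3 - <<'E'
from plant import bot
import cv2, numpy as np
np.set_printoptions(precision=3,suppress=True)
for n in ["scene","side","wrist"]:
    c=bot.calibration(n); im,d=bot.capture(n)
    cv2.imwrite(f"pics/{n}0.png",im[:,:,::-1]); np.save(f"pics/{n}0d.npy",d)
    print(n,c["mtx"].tolist(),c["distortion"],"\n",c["R"],c["t"], "cam pos",-c["R"].T@c["t"], (d==0).mean())
print(bot.current_time_s(),bot.current_gripper_width(),bot.current_tcp_rot())
E
```

```text
pics
scene [[384.32896497410815, 0.0, 283.5502699389758], [0.0, 384.32896497410815, 211.75457761878928], [0.0, 0.0, 1.0]] [0.004 0.    0.    0.    0.   ] 
 [[-0.666 -0.746 -0.012]
 [-0.493  0.453 -0.743]
 [ 0.559 -0.489 -0.669]] [315.391 288.254 686.843] cam pos [-31.552 440.68  677.585] 0.003945578231292517
side [[461.0791117921545, 0.0, 279.85217111399254], [0.0, 461.0791117921545, 214.87952739961761], [0.0, 0.0, 1.0]] [-0.044  0.     0.     0.     0.   ] 
 [[-0.973 -0.232  0.003]
 [-0.152  0.628 -0.763]
 [ 0.175 -0.743 -0.646]] [ 467.738  109.317 1014.225] cam pos [294.348 793.015 737.474] 0.004047619047619047
wrist [[328.282987494619, 0.0, 277.29548481129154], [0.0, 328.282987494619, 209.0025047254875], [0.0, 0.0, 1.0]] [-0.058  0.     0.     0.     0.   ] 
 [[ 0.26   0.966 -0.002]
 [ 0.921 -0.247  0.302]
 [ 0.291 -0.08  -0.953]] [-523.794  -38.757  381.074] cam pos [ 60.948 526.779 373.99 ] 0.003907312925170068
0.15 85.29892247537686 [[-0.966  0.26  -0.   ]
 [ 0.26   0.966 -0.001]
 [ 0.    -0.001 -1.   ]]
```

View pics/scene0.png

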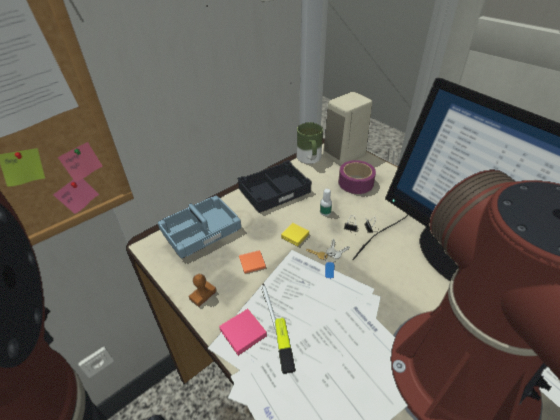

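View pics/side0.png

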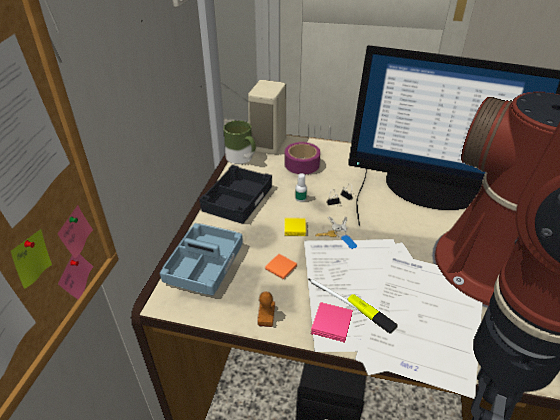

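View pics/wrist0.png

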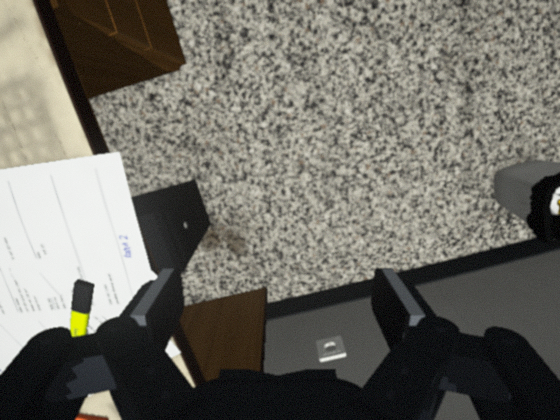

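The scene and side views show the dark bottom tray at scene (275,187), the top tray at (200,227), the yellow pad at (295,235) and the orange pad at (252,262). They also show the stamp at (202,290), the bottle at (325,203), the tape at (357,177), the mug at (310,143) and the pink pad at (243,331). The wrist camera sees only the floor and the desk edge. Next I'll get coarse positions from both views.

```bash
cat > h.py <<'E'
from plant import bot
import cv2, numpy as np
np.set_printoptions(precision=3,suppress=True)
def und(c,uv):
    uv=np.asarray(uv,float).reshape(-1,1,2)
    return cv2.undistortPoints(uv,c["mtx"],np.array(c["distortion"],float)).reshape(-1,2)
def rays(c,uv):
    n=und(c,uv); d=np.c_[n,np.ones(len(n))]@c["R"]   # R^T d
    return -c["R"].T@c["t"], d
def onplane(c,uv,z):
    o,d=rays(c,uv); return o+d*((z-o[2])/d[:,2])[:,None]
def bydepth(c,uv,dep):
    o,d=rays(c,uv); uv=np.asarray(uv,int).reshape(-1,2)
    return o+d*dep[uv[:,1],uv[:,0]][:,None]
def cloud(c,dep):
    v,u=np.mgrid[:420,:560]; return bydepth(c,np.c_[u.ravel(),v.ravel()],dep).reshape(420,560,3)
def proj(c,X):
    rv,_=cv2.Rodrigues(c["R"]); return cv2.projectPoints(np.asarray(X,float).reshape(-1,1,3),rv,c["t"],c["mtx"],np.array(c["distortion"],float))[0].reshape(-1,2)
def tri(c1,p1,c2,p2):
    a,d=rays(c1,[p1]);b,e=rays(c2,[p2]);d=d[0];e=e[0]
    s=np.linalg.lstsq(np.c_[d,-e],b-a,rcond=None)[0]
    P=a+s[0]*d;Q=b+s[1]*e; return (P+Q)/2,np.linalg.norm(P-Q)
HSV={"yellow":((24,150,120),(34,255,255)),"orange":((6,170,180),(14,255,255)),"pink":((160,120,120),(178,255,255)),
"brown":((3,100,40),(15,255,175)),"blue":((95,40,60),(112,150,230)),"purple":((140,60,30),(168,200,150)),"green":((75,80,30),(90,255,200))}
def mask(im,k):
    return cv2.inRange(cv2.cvtColor(im,cv2.COLOR_RGB2HSV),*map(np.array,HSV[k]))
def R_down(yaw): # tool y (jaw) axis at angle yaw (deg) from world x ; z down
    a=np.radians(yaw); y=np.array([np.cos(a),np.sin(a),0]); z=np.array([0,0,-1.]); x=np.cross(y,z); return np.c_[x,y,z]
E
python3 - <<'E'
from h import *
for n in ["scene","side"]:
    im=cv2.imread(f"pics/{n}0.png")[:,:,::-1].copy(); d=np.load(f"pics/{n}0d.npy"); c=bot.calibration(n); P=cloud(c,d)
    for k in HSV:
        m=mask(im,k); m[(P[:,:,2]<-5)|(P[:,:,2]>120)|(d==0)|(P[:,:,0]<200)|(P[:,:,0]>900)]=0
        nn,lab,st,ce=cv2.connectedComponentsWithStats(m)
        for i in range(1,nn):
            if st[i,4]>60:
                q=P[lab==i]; print(n,k,st[i,4],ce[i],"med",np.median(q,0),"lo",np.percentile(q,3,0),"hi",np.percentile(q,97,0))
    # height map of the rest
    q=P[(P[:,:,2]>15)&(P[:,:,2]<400)&(d>0)&(P[:,:,0]>150)]
    H=np.zeros((90,90)) 
    ix=((q[:,0]-100)/10).astype(int); iy=((q[:,1]+450)/10).astype(int); ok=(ix>=0)&(ix<90)&(iy>=0)&(iy<90)
    np.maximum.at(H,(ix[ok],iy[ok]),q[ok,2])
    cv2.imwrite(f"pics/h_{n}.png",cv2.resize(np.clip(H[::-1,::-1]*1.2,0,255).astype(np.uint8),(540,540),interpolation=0))
E
```

```text
scene yellow 334 [294.5   234.024] med [444.877  -9.583  14.507] lo [422.562 -35.859   4.922] hi [468.881  11.954  17.025]
scene yellow 298 [281.832 333.822] med [264.648 190.712  15.235] lo [240.615 171.227  12.543] hi [291.61  209.171  17.183]
scene pink 1146 [242.707 331.27 ] med [316.414 243.782  20.601] lo [288.48  211.865  11.092] hi [350.837 273.4    22.81 ]
scene brown 459 [201.222 289.804] med [442.59  254.083  19.265] lo [433.113 227.869   7.827] hi [459.329 274.895  68.435]
scene blue 121 [420.983 197.488] med [ 268.729 -242.302  107.42 ] lo [ 232.25  -249.504   96.36 ] hi [ 303.388 -237.391  116.37 ]
scene blue 2789 [198.205 224.921] med [618.251 153.178  22.833] lo [554.483  67.753  12.228] hi [677.746 229.396  66.826]
scene purple 591 [355.948 180.775] med [ 462.346 -254.065   33.268] lo [ 437.82  -329.322    5.155] hi [ 528.481 -237.897   47.469]
scene green 61 [325.279 209.902] med [ 450.274 -123.404   19.008] lo [ 444.284 -135.785    8.678] hi [ 460.677 -117.309   29.964]
side yellow 370 [294.951 226.446] med [445.944  -5.598  14.244] lo [421.813 -37.009   1.441] hi 
[... 808 characters left out ...]
11 146.121  -0.04 ] lo [698.519 -41.702  -3.127] hi [716.191 286.961   2.798]
side brown 451 [265.825 309.255] med [445.743 260.497  20.49 ] lo [433.705 232.804   6.68 ] hi [460.683 277.812  67.9  ]
side brown 290 [239.41  336.686] med [485.162 309.834  -0.596] lo [307.074 307.747  -3.122] hi [680.518 311.804   2.181]
side blue 3623 [201.219 258.729] med [616.072 155.774  24.188] lo [555.608  67.897  11.341] hi [675.38  232.927  66.52 ]
side purple 585 [301.831 161.65 ] med [ 477.794 -246.899   31.155] lo [ 437.924 -323.31     3.782] hi [ 528.043 -235.141   47.395]
side green 73 [300.452 195.534] med [ 455.711 -119.346   18.914] lo [ 445.124 -128.008    7.705] hi [ 467.355 -114.967   28.524]
```

Run:
```python
import cv2,numpy as np
a=cv2.imread("pics/h_scene.png");b=cv2.imread("pics/h_side.png");cv2.imwrite("pics/h2.png",cv2.resize(np.hstack([a,b]),(800,400)))
```

```text
(no output)
```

View pics/h2.png

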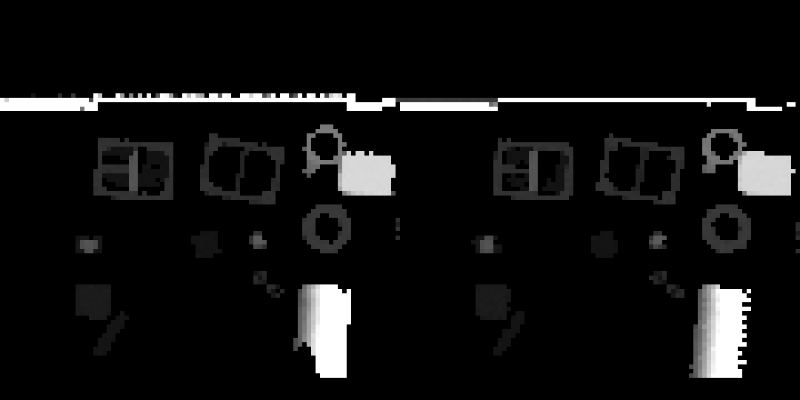

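Both views agree on the layout. The two small compartments of the top tray are on its left, so its label already faces front. Now two wrist views from above.

```bash
cat >> h.py <<'E'
import pickle
def snap(tag):
    c=bot.calibration("wrist"); im,d=bot.capture("wrist")
    cv2.imwrite(f"pics/{tag}.png",im[:,:,::-1]); pickle.dump((c,im,d),open(f"pics/{tag}.pkl","wb")); return c,im,d
def load(tag): return pickle.load(open(f"pics/{tag}.pkl","rb"))
E
python3 - <<'E'
from h import *
bot.goto([570,110,290],R_down(90)); c,_,_=snap("wA"); print(-c["R"].T@c["t"],bot.current_tcp_pos())
bot.move_linear([570,-70,290],v=200); snap("wB"); print(bot.current_time_s(),bot.current_joints())
E
```

```text
[491.73  110.68  433.159] [569.69  110.875 289.981]
3.4167 [-14.196  20.867   6.04   75.179   0.02  -14.267]
```

View pics/wA.png

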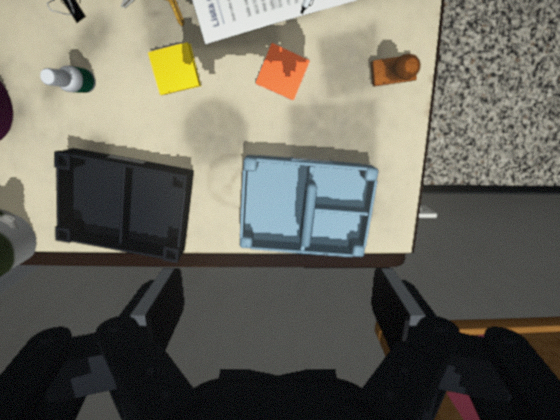

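View pics/wB.png

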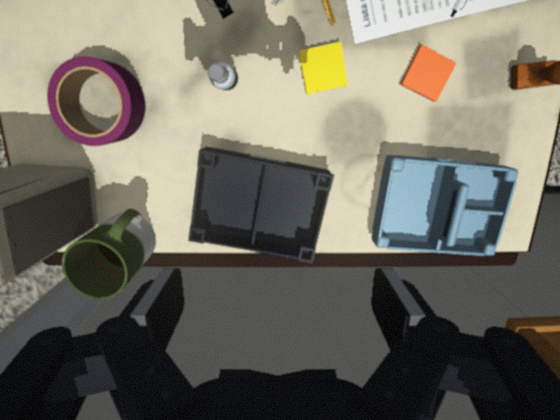

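wA and wB both show the bottom tray with its sockets (wB posts near (208,158), (323,178), (195,238), (308,255)). They also show the blue tray with its handle (wB (455,215)), the yellow pad (wB (323,67)), the orange pad (wB (428,73)), the bottle cap (wB (222,75)) and the stamp (wA (402,67)). Next: measure each from both views.

```bash
cat >> h.py <<'E'
def rect(P2):
    (cx,cy),(w,h),a=cv2.minAreaRect(np.asarray(P2,np.float32)); return np.array([cx,cy,w,h,a])
def big(m):
    nn,lab,st,ce=cv2.connectedComponentsWithStats(m); i=1+np.argmax(st[1:,4]); return lab==i
E
python3 - <<'E'
from h import *
V={t:load(t) for t in("wA","wB")}
cen={}
for t,(c,im,d) in V.items():
    P=cloud(c,d); Z=P[:,:,2]
    for k in("yellow","orange"):
        m=mask(im,k); m[(P[:,:,0]<400)|(P[:,:,0]>500)]=0; m=big(m)
        q=P[m]; zt=np.median(q[:,2]); top=m&(abs(Z-zt)<2.5)
        cnt=max(cv2.findContours(top.astype(np.uint8),0,1)[0],key=cv2.contourArea)
        w=onplane(c,cnt.reshape(-1,2),zt)
        v,u=np.nonzero(top); cen[t,k]=(u.mean(),v.mean())
        print(t,k,"z",zt,rect(w[:,:2]),"mean",P[top].mean(0))
    for nm,b in (("bot",(540,700,-175,25)),("top",(540,700,50,250))):
        r=(P[:,:,0]>b[0])&(P[:,:,0]<b[1])&(P[:,:,1]>b[2])&(P[:,:,1]<b[3])&(d>0)
        for lo,hi in((31,46),(36,46),(55,80),(0,18)):
            q=P[r&(Z>lo)&(Z<hi)]
            if len(q)>30: print(t,nm,lo,hi,len(q),"zmed",np.median(q[:,2]),rect(q[:,:2]))
    for nm,b in (("bottle",(420,490,-150,-90)),("stamp",(410,480,215,290))):
        r=(P[:,:,0]>b[0])&(P[:,:,0]<b[1])&(P[:,:,1]>b[2])&(P[:,:,1]<b[3])&(d>0)
        for lo,hi in ((60,90),(64,66),(40,50),(12,20)):
            q=P[r&(Z>lo)&(Z<hi)]
            if len(q)>5: print(t,nm,lo,hi,len(q),"zmax",np.percentile(q[:,2],90),q.mean(0),rect(q[:,:2]))
for k in("yellow","orange"): print("tri",k,*tri(V["wA"][0],cen["wA",k],V["wB"][0],cen["wB",k]))
E
```

```text
wA yellow z 14.664570061872155 [447.952 -13.691  50.191  49.99   12.02 ] mean [447.722 -13.823  14.69 ]
wA orange z 9.639419879369427 [451.924 115.842  48.074  47.144  66.794] mean [457.058 114.434   9.63 ]
wA bot 31 46 2325 zmed 37.50507615759443 [615.669 -93.306 167.264 122.904  79.549]
wA bot 36 46 1670 zmed 38.212128901282455 [616.386 -93.756 167.075 122.081  79.219]
wA bot 0 18 11297 zmed 4.374985641160322 [620.01  -74.998 159.961 200.001   0.003]
wA top 31 46 2678 zmed 39.675080555021935 [615.708 147.39  165.694 121.821  85.358]
wA top 36 46 2180 zmed 40.04674934674054 [615.881 147.289 165.758 121.403  85.216]
wA top 55 80 713 zmed 67.56347593505552 [616.171 147.577  13.11   77.938  85.243]
wA top 0 18 10613 zmed 13.253923243858765 [620.169 150.091 159.773 199.928   0.045]
wA bottle 60 90 336 zmax 75.61543256617009 [ 458.8   -129.398   71.676] [ 458.372 -131.526   17.287   17.711   66.236]
wA bottle 64 66 24 zmax 65.86038180120937 [ 459.014 -125.894   65.29 ] [ 459.425 -126.675    6.505   16.865   77.083]
wA bottle 40 50 236 zmax 47.50513902324539 [ 459.406 -126.211   43.553] [
[... 1495 characters left out ...]
278   14.065   51.549]
wB bottle 40 50 175 zmax 44.51572266468988 [ 461.21  -127.851   42.93 ] [ 459.862 -130.601   21.282   26.487   53.03 ]
wB bottle 12 20 24 zmax 19.50548261058541 [ 464.353 -123.01    16.804] [ 461.551 -124.393   11.666   29.559   70.409]
wB stamp 60 90 67 zmax 63.68028433904988 [450.808 240.134  61.918] [451.128 240.314  18.196   5.397  11.372]
wB stamp 40 50 57 zmax 49.066557546154876 [450.634 240.758  45.435] [450.73  241.236  19.799   6.631   8.686]
wB stamp 12 20 602 zmax 18.804415242657075 [450.686 239.73   17.222] [449.367 249.577  30.666  53.127   8.124]
tri yellow [447.277 -14.54   12.167] 0.15962279954814956
tri orange [454.194 114.326  10.832] 5.82162686727147
```

Heights and sizes agree with the text in both views: tray rim about 38–40, handle 67, yellow 14.6, orange 9.5, bottle 75, stamp 68. The orange mask was clipped, so I'll refine that one by height and then pick up yellow.

```bash
python3 - <<'E'
from h import *
for t in("wA","wB"):
    c,im,d=load(t); P=cloud(c,d)
    for nm,(x0,x1,y0,y1) in {"o":(405,500,70,160),"y":(405,500,-60,35)}.items():
        m=(P[:,:,2]>5)&(P[:,:,0]>x0)&(P[:,:,0]<x1)&(P[:,:,1]>y0)&(P[:,:,1]<y1)&(d>0)
        m=big(m.astype(np.uint8)); print(t,nm,rect(P[m][:,:2]))
E
cat >> h.py <<'E'
B=np.array([616.1,-93.3]); BY=-10.8
def bt(x,y):
    a=np.radians(BY); return B+np.array([np.cos(a)*x-np.sin(a)*y,np.sin(a)*x+np.cos(a)*y])
def st(s=""): print(s,"t",bot.current_time_s(),"tcp",bot.current_tcp_pos(),"F",bot.current_ft_force(),"w",bot.current_gripper_width())
E
python3 - <<'E'
from h import *
print(bt(0,40),bt(0,-40),bt(29,40),bt(0,0))
for p,y in (([448,-14.5,60],12.1),([452,115,60],-23.4),([*bt(0,40),60],BY),([*bt(0,-40),60],BY),([616,147,100],-4.8+90),([*B,100],BY+90)):
    print(p,y,bot.inverse_kinematics(p,R_down(y)),bot.inverse_kinematics(p,R_down(y+180)))
E
```

```text
wA o [452.167 116.523  51.197  50.886  67.303]
wA y [448.139 -14.348  50.577  51.423  11.355]
wB o [451.935 115.887  51.769  51.33   66.395]
wB y [448.234 -14.624  50.871  50.967  12.049]
[623.595 -54.009] [ 608.605 -132.591] [652.082 -59.443] [616.1 -93.3]
[448, -14.5, 60] 12.1 [-11.214  19.09  -34.814  36.096   0.     66.686] [ -11.214   19.09   -34.814   36.096    0.    -113.314]
[452, 115, 60] -23.4 [  5.282  20.711 -32.18   37.109   0.    118.682] [  5.282  20.711 -32.18   37.109   0.    -61.318]
[np.float64(623.595252583429), np.float64(-54.00850997085245), 60] -10.8 [-11.638  35.17   -6.434  48.396   0.     89.162] [-11.638  35.17   -6.434  48.396   0.    -90.838]
[np.float64(608.6047474165711), np.float64(-132.59149002914754), 60] -10.8 [-19.012  34.88   -6.983  48.137   0.     81.788] [-19.012  34.88   -6.983  48.137   0.    -98.212]
[616, 147, 100] 85.2 [ 6.812 33.639 -2.484 53.878  0.    11.612] [   6.812   33.639   -2.484   53.878    0.    -168.388]
[np.float64(616.1), np.float64(-93.3), 100] 79.2 [-15.33   32.615  -4.333  53.052   0.     -4.53 ] [-15.33   32.615  -4.333  53.052   0.    175.47 ]
```

Run:
```python
from h import *
bot.move_gripper(66)
bot.goto([448.2,-14.5,60],R_down(12)); st("pre"); 
bot.move_linear([448.2,-14.5,6],v=120); st()
bot.move_linear([448.2,-14.5,-0.5],v=30); st("down")
bot.move_gripper(45); st("closed")
bot.move_linear([448.2,-14.5,110],v=150); st("lift"); snap("y1")
```

```text
pre t 5.025 tcp [449.298 -14.789  60.547] F [-1.01   0.23   0.393] w 65.81202079271111
 t 5.625 tcp [448.676 -14.633   6.38 ] F [ 0.213 -0.402 -0.116] w 65.87902254635763
down t 5.9917 tcp [448.204 -14.49   -0.424] F [ 0.123  0.092 -0.131] w 65.97649507610844
closed t 6.3 tcp [448.343 -14.528   0.068] F [-1.937  0.662  8.43 ] w 48.51144991754621
lift t 7.1833 tcp [447.686 -14.414 109.366] F [-0.388  0.034 -1.126] w 48.51689319176173
```

View pics/y1.png

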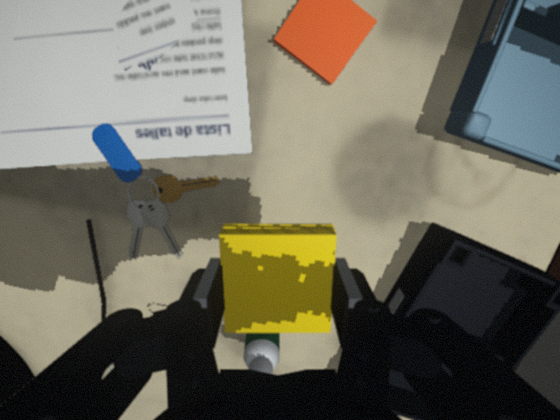

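The yellow pad (y1 at (278,280)) is held squarely between the fingers. The tips lightly touched the desk on closing (8 N), so I'll use a slightly higher z for orange. Now placing it.

Run:
```python
from h import *
x,y=bt(0,40)
bot.goto([x,y,110],R_down(BY)); bot.hold(0.15)
bot.move_linear([x,y,25],v=120); bot.move_linear([x,y,5.2],v=40); st("down")
bot.move_gripper(64); st("rel")
bot.move_linear([x,y,100],v=150); snap("y2")
bot.move_gripper(66)
bot.goto([452.1,116.2,60],R_down(-23.2)); bot.hold(0.1)
bot.move_linear([452.1,116.2,8],v=120); bot.move_linear([452.1,116.2,0.8],v=30); st("o down")
bot.move_gripper(45); st("closed")
bot.move_linear([452.1,116.2,110],v=150); st("lift"); snap("o1")
```

```text
down t 9.6333 tcp [623.532 -53.995   5.038] F [-0.176  0.219 -0.593] w 48.49506764345218
rel t 9.9333 tcp [623.734 -54.028   5.344] F [0.273 1.008 0.054] w 64.1207279907825
o down t 13.025 tcp [452.092 116.222   0.859] F [-0.589  0.437  0.317] w 65.7625300817117
closed t 13.3417 tcp [452.187 116.247   1.438] F [-2.545  0.087 10.137] w 47.34827612188785
lift t 14.2167 tcp [451.532 116.129 109.299] F [-0.621  0.435 -0.104] w 47.558733411679334
```

View pics/y2.png

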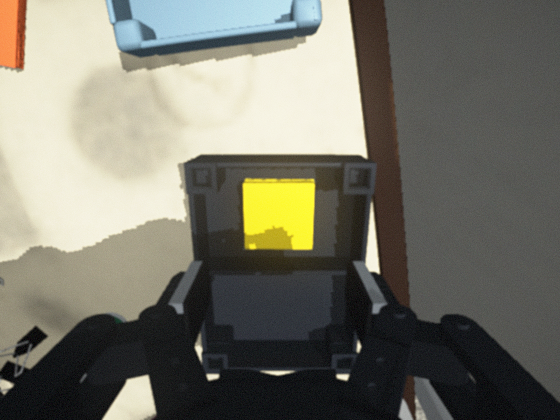

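View pics/o1.png

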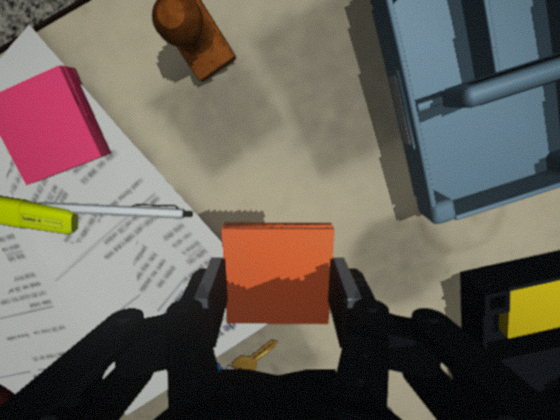

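y2 shows the yellow pad flat in the left bay at (279,215), and o1 shows the orange pad held square at (279,275). Placing orange, then one look at the tray.

Run:
```python
from h import *
x,y=bt(0,-40)
bot.goto([x,y,110],R_down(BY)); bot.hold(0.15)
bot.move_linear([x,y,25],v=120); bot.move_linear([x,y,6],v=40); st("down")
bot.move_gripper(64); st("rel")
bot.move_linear([x,y,100],v=150)
bot.goto([590,-93,260],R_down(79)); bot.hold(0.3); snap("b1"); st()
c,im,d=load("b1"); P=cloud(c,d);Z=P[:,:,2]
r=(P[:,:,0]>530)&(P[:,:,0]<710)&(P[:,:,1]>-200)&(P[:,:,1]<20)&(d>0)
for lo in(31,36): q=P[r&(Z>lo)&(Z<46)];print(rect(q[:,:2]),np.percentile(q[:,2],[50,90]))
for k in("yellow","orange"):
    m=big(mask(im,k)); q=P[m]; print(k,np.percentile(q[:,2],[3,50,97]),rect(q[:,:2]))
```

```text
down t 17.0333 tcp [ 608.393 -132.513    5.621] F [ 0.128 -0.579 -0.01 ] w 47.43173307983335
rel t 17.3417 tcp [ 608.623 -132.588    5.938] F [-0.473 -0.256  0.206] w 63.780901533347965
 t 19.825 tcp [589.954 -93.062 259.791] F [ 0.001 -0.119 -0.524] w 64.59823341913122
[615.465 -92.78  166.832 121.273  79.215] [37.573 40.832]
[616.061 -92.896 166.913 119.463  79.164] [38.174 40.996]
yellow [ 5.532 18.591 20.137] [585.584 -52.835  56.998 142.087  87.611]
orange [11.45  13.777 15.235] [ 569.304 -121.151   52.985  130.444   74.659]
```

View pics/b1.png

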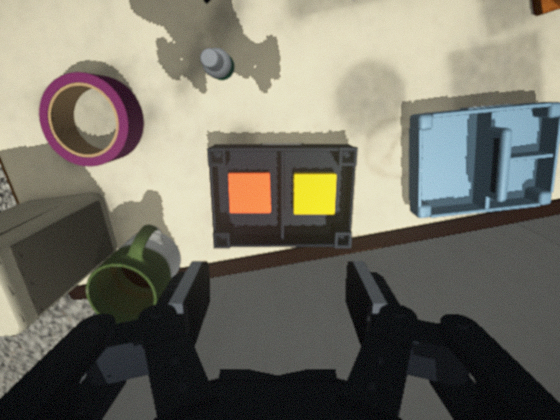

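b1 shows both pads flat in their bays (orange (249,193), yellow (315,193), tops at 13.8 and 18.6 mm). The tray pose is unchanged at (615.9,-93), -10.8°. Next: grip the top-tray handle. I keep the tips above the divider (z<40).

Run:
```python
from h import *
x,y=616.0,147.1
bot.move_gripper(45)
bot.goto([x,y,120],R_down(85.2)); bot.hold(0.2); 
bot.move_linear([x,y,60],v=120); bot.move_linear([x,y,45],v=50); st("down")
bot.move_gripper(5); bot.hold(.2); st("closed")
bot.move_linear([x,y,60],v=40); st("l1")
bot.move_linear([x,y,145],v=120); bot.hold(.2); st("lift"); print(bot.current_ft_torque()); snap("t1")
im,_=bot.capture("side"); cv2.imwrite("pics/side1.png",im[:,:,::-1])
```

```text
down t 22.5333 tcp [615.748 147.096  44.715] F [ 0.488 -0.165 -0.078] w 44.971760070923835
closed t 23.1333 tcp [616.24  146.981  45.358] F [-1.285 -1.68   5.596] w 10.490971576514356
l1 t 23.6583 tcp [615.979 147.165  60.035] F [ 0.218  0.792 -3.84 ] w 10.58953682310485
lift t 24.7167 tcp [615.483 147.044 144.122] F [ 0.529  0.468 -3.702] w 10.773705988811475
[-0.024  0.032 -0.006]
```

View pics/t1.png

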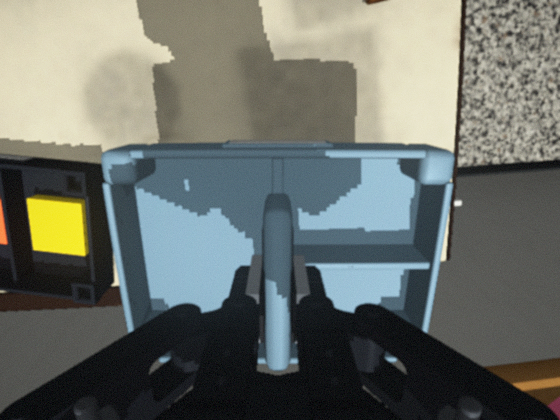

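View pics/side1.png

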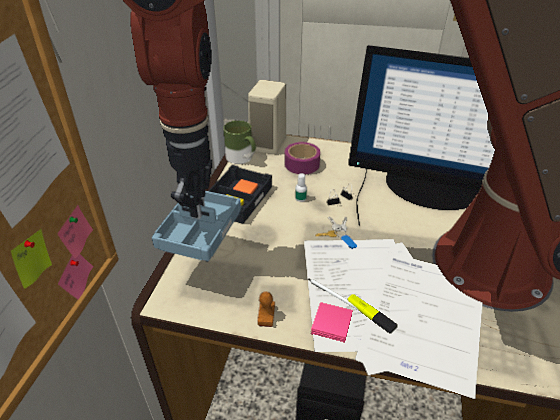

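t1 shows the tray held level, with its front edge along row 150 from u=103 to 453, symmetric about the image centre. Checking its tilt and heading from depth, then carrying it over.

Run:
```python
from h import *
c,im,d=load("t1"); P=cloud(c,d)
for u,v in((118,160),(150,155),(278,153),(400,155),(438,160),(120,220),(435,240)): print((u,v),P[v-1:v+2,u-1:u+2].reshape(-1,3).mean(0))
m=(P[:,:,2]>128)&(P[:,:,2]<150)&(np.arange(420)[:,None]<200)&(d>0); q=P[m]
# front edge line: smallest x per y bin
ys=np.arange(75,220,8); e=np.array([(q[(abs(q[:,1]-y)<4),0].min(),y) for y in ys if (abs(q[:,1]-y)<4).sum()>3])
print(np.degrees(np.arctan(np.polyfit(e[:,1],e[:,0],1)[0])), q[:,1].min(),q[:,1].max(), np.polyval(np.polyfit(e[:,1],e[:,0],1),147))
```

```text
(118, 160) [554.872  78.464 139.126]
(150, 155) [553.915  94.123 139.827]
(278, 153) [558.14  151.929 139.434]
(400, 155) [563.553 207.186 138.885]
(438, 160) [567.084 224.696 139.468]
(120, 220) [585.188  70.178 134.29 ]
(435, 240) [608.028 226.886 136.997]
4.606118225016005 67.55166887576267 233.09367128399856 554.724481434335
```

Run:
```python
from h import *
x,y=616.0,-93.1
bot.move_linear([x,y,145],v=180,attitude=R_down(BY+90)); bot.hold(.3); st("over"); 
bot.move_linear([x,y,93],v=100); bot.hold(.4); st("93")
for z in (88,85.5,83,80,78,76.5):
    bot.move_linear([x,y,z],v=25); st(z)
    f=bot.current_ft_force()
    if f[2]>12: print("contact"); break
bot.hold(.2); st("end"); snap("t2")
```

```text
over t 26.6 tcp [616.064 -92.652 145.022] F [-0.024 -0.352 -3.801] w 10.379855117424674
93 t 27.6667 tcp [616.166 -93.101  93.298] F [ 0.056 -0.248 -3.5  ] w 10.891932006641351
88 t 28.0167 tcp [615.758 -93.04   87.657] F [-0.057  0.101 -3.133] w 10.789125391540745
85.5 t 28.2667 tcp [615.857 -93.073  85.284] F [ 0.307  0.495 -3.649] w 10.919480932542456
83 t 28.5167 tcp [615.85  -93.053  82.807] F [-0.036 -0.122 -4.694] w 10.711985800683323
80 t 28.7833 tcp [615.809 -93.072  79.752] F [-0.592  0.052 -3.426] w 10.777999746797393
78 t 29.0333 tcp [615.86  -93.067  77.825] F [-0.483 -0.202 -3.425] w 10.888116913057553
76.5 t 29.2833 tcp [615.983 -93.125  76.48 ] F [ 0.08   0.02  -3.613] w 10.67582879105808
end t 29.4833 tcp [615.949 -93.072  76.491] F [ 0.638  0.5   -3.915] w 10.502574639463539
```

View pics/t2.png

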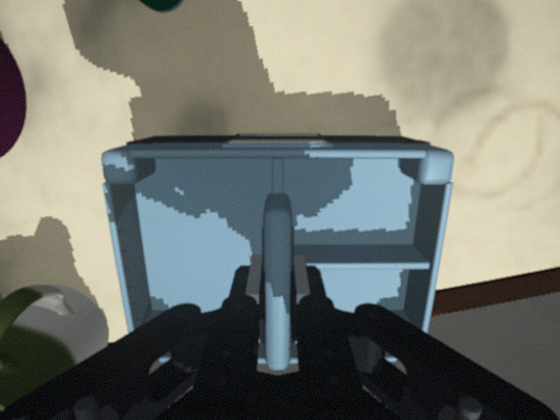

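The pins entered without contact force, and t2 shows the blue tray squarely over the dark one. Seating, releasing and re-measuring.

Run:
```python
from h import *
x,y=616.0,-93.1
for z in (75.8,75.2):
    bot.move_linear([x,y,z],v=20); st(z)
    if bot.current_ft_force()[2]>5: break
bot.move_gripper(40); st("rel")
bot.move_linear([x,y,130],v=150)
bot.goto([570,-70,290],R_down(90)); bot.hold(.3); snap("t3"); st()
c,im,d=load("t3"); P=cloud(c,d);Z=P[:,:,2]
r=(P[:,:,0]>530)&(P[:,:,0]<710)&(P[:,:,1]>-200)&(P[:,:,1]<20)&(d>0)
for lo,hi in((62,80),(66,80),(88,110),(40,50)):
    q=P[r&(Z>lo)&(Z<hi)];print(lo,len(q),rect(q[:,:2]),np.percentile(q[:,2],[10,50,90]))
a=np.radians(BY);L=(P[:,:,:2]-B)@np.array([[np.cos(a),-np.sin(a)],[np.sin(a),np.cos(a)]])
for sx in(-1,1):
  for sy in(-1,1):
    m=r&(abs(L[:,:,0]-sx*52)<7)&(abs(L[:,:,1]-sy*75)<7)&(Z>62); print(sx,sy,m.sum(),np.median(Z[m]))
for k,l in {"BL":(29,40),"FL":(-29,40),"R":(0,-40)}.items():
    m=r&(abs(L[:,:,0]-l[0])<15)&(abs(L[:,:,1]-l[1])<15); print(k,np.percentile(Z[m],[10,50,90]))
# bottle, stamp re-measure
for nm,b in (("bottle",(420,490,-160,-90)),("stamp",(410,480,215,290))):
    r=(P[:,:,0]>b[0])&(P[:,:,0]<b[1])&(P[:,:,1]>b[2])&(P[:,:,1]<b[3])&(d>0)
    for lo,hi in((72,90),(12,20)): q=P[r&(Z>lo)&(Z<hi)]; len(q)>9 and print(nm,lo,len(q),rect(q[:,:2]))
```

```text
75.8 t 29.7833 tcp [616.014 -93.115  76.413] F [-4.047  0.014  5.865] w 10.659360246280235
rel t 30.175 tcp [616.124 -93.159  75.765] F [ 0.438  0.04  -0.276] w 40.228898528586555
 t 31.7417 tcp [569.825 -70.036 289.033] F [ 0.224  0.242 -0.689] w 40.085724983502054
62 3154 [615.458 -93.375 167.274 121.678  79.413] [64.77  70.574 72.223]
66 2686 [615.618 -93.404 167.274 121.353  79.413] [67.555 70.878 72.329]
88 790 [615.825 -93.33   13.069  77.546  78.953] [95.307 98.631 99.918]
40 9100 [614.81  -93.036 165.261 116.831  79.093] [43.614 44.649 45.802]
-1 -1 161 71.29854982132503
-1 1 171 71.33059431991842
1 -1 125 71.05536027312343
1 1 108 71.13772698808427
BL [43.498 44.444 45.352]
FL [43.746 44.797 45.908]
R [43.749 44.723 45.715]
bottle 72 226 [ 458.294 -132.531   16.516   15.776    0.891]
bottle 12 25 [ 459.886 -122.244    8.339   27.206   82.901]
stamp 12 608 [449.596 248.828  30.623  51.935   9.388]
```

View pics/t3.png

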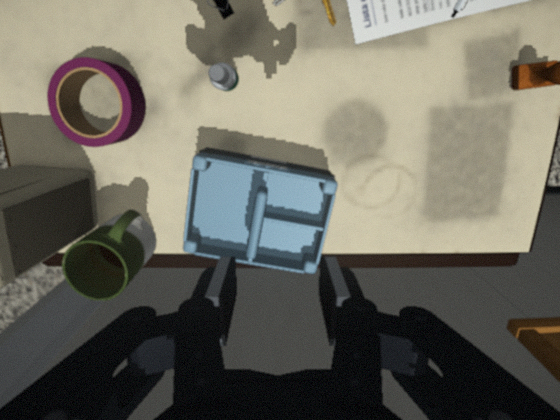

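The tray is seated: all four corners are at 71.1–71.3 (expected 71), the handle top at 99 and the floors at 44.5. t3 shows the blue tray aligned at (262,210). Now the bottle, gripped by its cap.

Run:
```python
from h import *
x,y=458.7,-132.0
bot.goto([x,y,130],R_down(BY+90)); bot.hold(.2)
bot.move_linear([x,y,70],v=120); bot.move_linear([x,y,51],v=50); st("down")
bot.move_gripper(8); bot.hold(.15); st("closed")
bot.move_linear([x,y,54],v=30); bot.move_linear([x,y,160],v=150); st("lift"); snap("c1")
x,y=bt(29,41)
bot.goto([x,y,160],R_down(BY+90)); bot.hold(.3)
bot.move_linear([x,y,105],v=100); st("pre"); 
for z in (100,97.5,96):
    bot.move_linear([x,y,z],v=25); st(z)
    if bot.current_ft_force()[2]>3: print("contact"); break
snap("c2")
```

```text
down t 33.9583 tcp [ 458.51  -131.904   50.778] F [-1.412  0.829  0.042] w 39.63996500736442
closed t 34.45 tcp [ 459.056 -132.219   51.404] F [-0.552 -0.085  6.276] w 15.20799649862777
lift t 35.5583 tcp [ 458.223 -131.778  159.265] F [ 0.319  0.316 -0.825] w 15.354749328662736
pre t 37.45 tcp [652.578 -58.523 105.484] F [-0.218  0.079  0.043] w 15.452988641280458
100 t 37.8 tcp [652.283 -58.454 100.065] F [ 0.421  0.296 -1.028] w 15.478401311748721
97.5 t 38.05 tcp [652.138 -58.435  97.34 ] F [ 0.979 -0.102 -0.215] w 15.634553532314108
96 t 38.3 tcp [652.219 -58.442  95.903] F [-0.375 -0.29  -0.924] w 15.2173802111426
```

View pics/c1.png

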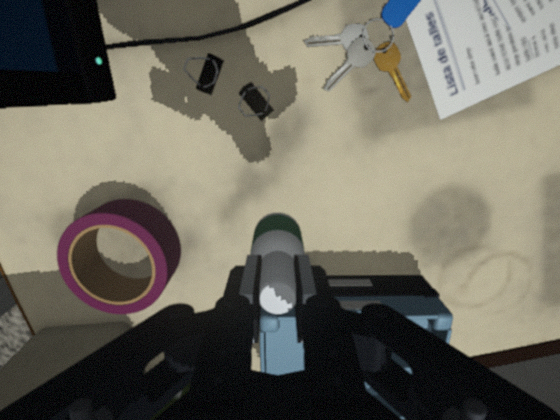

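View pics/c2.png

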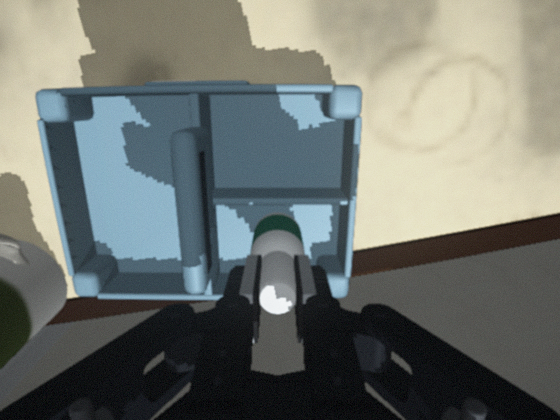

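c1 and c2 show the bottle gripped upright by its cap, over the back-left compartment behind the divider (c2 at (277,250)). Lowering it to the floor and releasing.

Run:
```python
from h import *
x,y=bt(29,41)
for z in (95.2,94.6,94.0,93.5):
    bot.move_linear([x,y,z],v=15); bot.hold(.1); f=bot.current_ft_force(); print(z,f)
    if f[2]>2.5: break
bot.move_gripper(38); st("rel")
bot.move_linear([x,y,175],v=150)
bot.goto([540,40,290],R_down(90)); bot.hold(.3); snap("c3"); st()
c,im,d=load("c3"); P=cloud(c,d);Z=P[:,:,2]
r=(abs(P[:,:,0]-652)<25)&(abs(P[:,:,1]+58)<33)&(d>0)&(Z>108);q=P[r];print("cap",len(q),rect(q[:,:2]),q[:,2].max())
for t,(lo,hi) in {"foot":(12,20),"knob":(55,80)}.items():
    r=(P[:,:,0]>410)&(P[:,:,0]<490)&(P[:,:,1]>205)&(P[:,:,1]<295)&(d>0)&(Z>lo)&(Z<hi);q=P[r];print(t,len(q),rect(q[:,:2]),q[:,2].max())
```

```text
95.2 [-0.715  0.025  2.26 ]
94.6 [-1.594 -0.294  5.917]
rel t 39.4 tcp [652.095 -58.415  94.303] F [-0.102  0.351  0.011] w 38.17403833266288
 t 41.2083 tcp [540.174  39.566 289.2  ] F [-0.391 -0.497  1.008] w 38.3302103726847
cap 238 [651.198 -58.551  16.21   16.826  88.915] 120.81455547398758
foot 536 [449.141 250.359  30.813  53.168   8.915] 19.981757362044675
knob 477 [448.926 249.509  24.514  24.725   1.706] 70.51720696009914
```

View pics/c3.png

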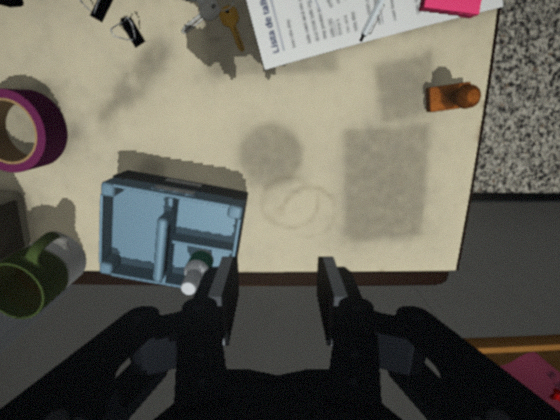

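c3 and depth show the bottle standing at (651,-58.5), top at about 119 (expected 118). Now the stamp, gripped by its knob with the jaws along tray x so the fingers clear the handle.

Run:
```python
from h import *
x,y=449.3,249.7
bot.move_gripper(55)
bot.goto([x,y,130],R_down(8.7)); bot.hold(.3)
bot.move_linear([x,y,60],v=120); bot.move_linear([x,y,31],v=50); st("down")
bot.move_gripper(15); bot.hold(.15); st("closed")
bot.move_linear([x,y,35],v=30); bot.move_linear([x,y,170],v=150); bot.hold(.2); st("lift"); snap("s1")
im,_=bot.capture("side"); cv2.imwrite("pics/side_s1.png",im[:,:,::-1])
```

```text
down t 44.9 tcp [449.346 249.736  30.98 ] F [ 0.515  0.164 -0.595] w 55.32217217156683
closed t 45.4417 tcp [449.686 249.843  31.454] F [-0.473 -0.019  6.681] w 23.466943858427054
lift t 46.975 tcp [448.864 249.507 169.234] F [-0.104  0.281 -0.343] w 23.52071796699678
```

View pics/s1.png

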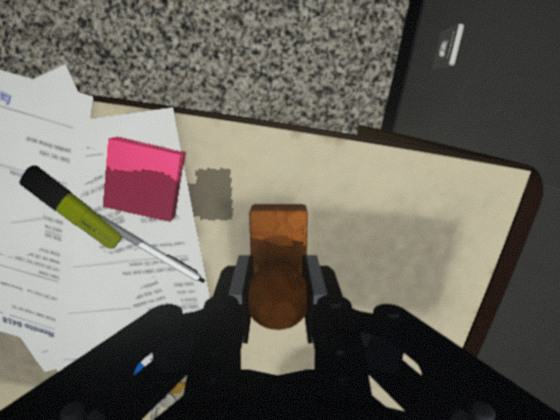

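View pics/side_s1.png

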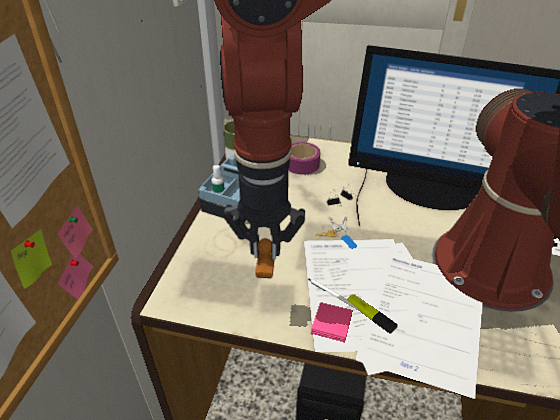

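The stamp hangs upright in the grip (s1 at (278,265)). Carrying it over at a height that clears the bottle and the handle.

Run:
```python
from h import *
x,y=bt(0,-42)
bot.goto([x,y,195],R_down(BY)); bot.hold(.3); st("over")
bot.move_linear([x,y,100],v=120); st("pre")
for z in (90,83,79,77.5,76.7,76.1,75.5,75,74.5):
    bot.move_linear([x,y,z],v=25 if z>78 else 12); bot.hold(.1); f=bot.current_ft_force(); print(z,f)
    if f[2]>2.5: break
snap("s2")
```

```text
over t 48.9167 tcp [ 608.307 -133.858  195.101] F [ 0.114  0.591 -0.739] w 23.37989151073623
pre t 49.8583 tcp [ 608.776 -134.726  100.77 ] F [ 0.128 -0.566 -1.656] w 23.136092282378232
90 [-0.734  0.143 -0.399]
83 [ 0.693  0.064 -0.026]
79 [-0.578 -0.303 -0.683]
77.5 [-0.414  0.228 -0.589]
76.7 [ 0.818 -0.017 -0.731]
76.1 [-0.599  0.493 -0.686]
75.5 [ 0.419  0.2   -0.035]
75 [-0.229 -0.011  4.967]
```

View pics/s2.png

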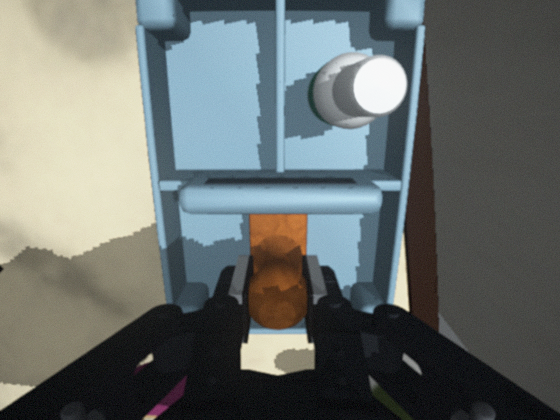

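The stamp has touched the floor of the right compartment at the expected height. s2 shows the bottle upright at (360,90) in the back-left compartment. Releasing, retreating and doing a final check.

Run:
```python
from h import *
x,y=bt(0,-42)
bot.move_gripper(45); st("rel")
bot.move_linear([x,y,195],v=150)
bot.goto([560,-60,300],R_down(90)); bot.hold(.4); snap("f1"); st()
c,im,d=load("f1"); P=cloud(c,d);Z=P[:,:,2]
a=np.radians(BY);L=(P[:,:,:2]-B)@np.array([[np.cos(a),-np.sin(a)],[np.sin(a),np.cos(a)]])
r=(abs(L[:,:,0])<70)&(abs(L[:,:,1])<90)&(d>0)
for sx in(-1,1):
  for sy in(-1,1):
    m=r&(abs(L[:,:,0]-sx*52)<7)&(abs(L[:,:,1]-sy*75)<7)&(Z>62)&(Z<80); print(sx,sy,m.sum(),np.median(Z[m]))
m=r&(Z>100)&(L[:,:,1]>12);print("bottle",L[m].mean(0),Z[m].max(),rect(L[m]))
m=r&(Z>102)&(L[:,:,1]<-12);print("stamp",L[m].mean(0),Z[m].max(),rect(L[m]))
m=r&(Z>57)&(Z<64)&(L[:,:,1]<-8)&(L[:,:,1]>-74)&(abs(L[:,:,0])<45);print("foot",rect(L[m]))
bot.goto([450,200,330],R_down(90)); 
for n in("scene","side"):
    im,_=bot.capture(n); cv2.imwrite(f"pics/{n}_f.png",im[:,:,::-1])
```

```text
rel t 53.6167 tcp [ 608.035 -134.496   74.74 ] F [ 0.266 -0.28  -0.414] w 45.03771928069631
 t 56.4917 tcp [560.    -60.037 299.947] F [ 0.608 -0.624  0.149] w 45.26270648848221
-1 -1 161 71.15180107972691
-1 1 149 71.21938959824467
1 -1 111 71.11068051452116
1 1 104 71.04343921224762
bottle [-56.824  61.61 ] 379.8776569835525 [-16.837  45.54  106.293  66.409   0.055]
stamp [-57.315 -28.   ] 393.67503631798337 [-29.788 -32.604  32.734  85.379  80.819]
foot [  2.551 -42.714  55.492  87.85   86.283]
```

View pics/f1.png

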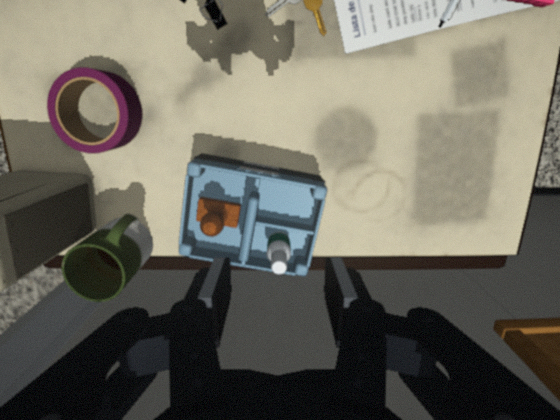

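View pics/scene_f.png

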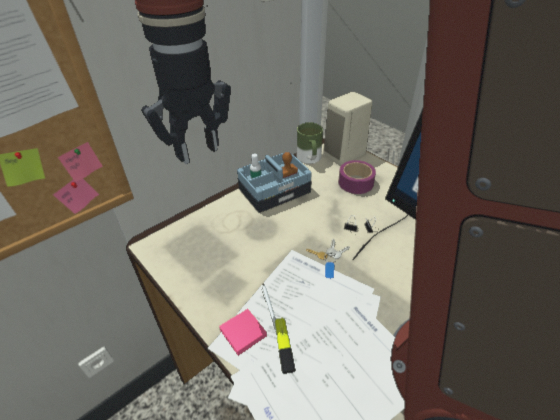

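View pics/side_f.png

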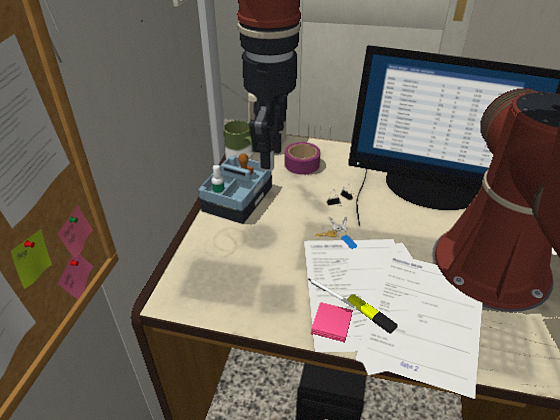

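f1 shows the stamp at (213,222) and the bottle at (279,255), both upright. The scene and side pictures show the mug, tape and pink pad at unchanged pixels, and both labels facing front. My bottle and stamp numbers included gripper pixels, so I'll recompute them bounded in z and then hand in.

Run:
```python
from h import *
c,im,d=load("f1"); P=cloud(c,d);Z=P[:,:,2]
a=np.radians(BY);L=(P[:,:,:2]-B)@np.array([[np.cos(a),-np.sin(a)],[np.sin(a),np.cos(a)]])
r=(abs(L[:,:,0])<70)&(abs(L[:,:,1])<90)&(d>0)&(Z<125)
m=r&(Z>113)&(L[:,:,1]>12);print("cap",np.percentile(Z[m],90),rect(L[m]))
m=r&(Z>105)&(L[:,:,1]<-12);print("knob",np.percentile(Z[m],90),rect(L[m]))
st(); bot.hand_in()
```

```text
cap 119.16655388143056 [27.589 40.197 17.009 17.206 84.825]
knob 112.15698237705413 [ -1.16  -41.45   23.422  23.268   7.613]
 t 57.6917 tcp [450.701 199.012 329.7  ] F [ 0.038 -0.544 -0.089] w 44.914517334369485
the job is handed in; nothing more can be done
```

The desk organiser is assembled in the order asked and handed in at about 58 s of the 109 s allowed. `hand_in` gives no verdict, so these are my own last checks, in millimetres:

- **Pads:** before the top tray went on, both lay flat in their bays, yellow left and orange right. Their tops measured 18.6 and 13.8, against about 18 and 13 expected.
- **Top tray:** its pins went in without resistance. All four corners measured 71.0–71.2 against 71 expected, so it is fully seated, with its label to the front.
- **Bottle:** it stands upright in the back left compartment at tray position (28, 40), with its top at 119 against 118 expected.
- **Stamp:** it stands upright in the right compartment at tray position (-1, -41), with its top at 112, as expected.
- **Bystanders:** in the final camera views the mug, tape roll and pink pad look unmoved. I checked this by eye only.

**Checks that failed or disagreed:**
- Triangulating yellow's mask centre from two views gave 12 mm for its top instead of 14.6. For orange the rays missed each other by 6 mm, because its colour mask was clipped, so I located the pads from depth in both views instead.
- My first final bottle and stamp figures wrongly included gripper pixels. The ones above are the corrected figures.
- The wrist force rose to 6–10 N each time the gripper closed; for yellow I put this down to the fingertips touching the desk. The highest force I read was about 10 N.

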